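Rub down the tape on a packed carton

TASK

The carton has just been taped shut: rub the packing tape down so that it sticks along its whole length. Run your fingertips along the tape on top of the carton with light pressure, from the end with the white shipping label all the way to the other end, then take your hand away. Do not press the top in, and leave the carton, the pliers lying on it and everything around it where they are.

Things in the scene. Friction and masses are not known exactly. Their poses are not given: they have to be found in the camera images.
- carton: the closed packed carton, kraft cardboard, 230 x 170 x 110 mm, about 1.8 kg, standing loose on the table. Origin at the centre of its underside, z up. Its x axis runs along the taped seam of the top, from the end with the white shipping label (at x = -115 mm) to the other end (x = +115 mm). The label lies flat on the flap on the +y side of the seam, close to the -x end; a pair of pliers lies on the flap on the -y side.
- tape1: stretch 1 of 5 of the amber packing tape on top of the carton, 50 mm long and 48 mm wide, flat on the seam. The five stretches follow one another without a gap from the label end to the other end and look like one straight strip, 230 mm long. Origin at the centre of its upper face, x along the tape away from the label end, z up; it sinks with the flaps when pressed. Its -x edge is the carton's edge at the label end.
- tape2: stretch 2 of 5 of the amber packing tape on top of the carton, 52 mm long and 48 mm wide, flat on the seam. Origin at the centre of its upper face, x along the tape away from the label end, z up; it sinks with the flaps when pressed.
- tape3: stretch 3 of 5 of the amber packing tape on top of the carton, 52 mm long and 48 mm wide, flat on the seam. Origin at the centre of its upper face, x along the tape away from the label end, z up; it sinks with the flaps when pressed.
- tape4: stretch 4 of 5 of the amber packing tape on top of the carton, 52 mm long and 48 mm wide, flat on the seam. Origin at the centre of its upper face, x along the tape away from the label end, z up; it sinks with the flaps when pressed.
- tape5: stretch 5 of 5 of the amber packing tape on top of the carton, 24 mm long and 48 mm wide, flat on the seam. Origin at the centre of its upper face, x along the tape away from the label end, z up; it sinks with the flaps when pressed. Its +x edge is the carton's edge at the end opposite the label.
- seam (a joint): how far the taped flaps are pushed down at the seam, in m: 0 = flat, as at rest. They spring back when released; about 1.5 N makes them start to give, then they give about 1 mm per newton. A few mm is a normal light rub; beyond 9 mm the flaps are creased and the carton is spoilt.
- pliers: steel pliers with yellow handles, 165 x 50 x 12 mm, lying loose on the carton's flap beside the tape, 55 mm from its centre line, roughly along it; origin at the centre of the underside
- scissors: scissors with black handles, 170 x 80 x 8 mm, loose on the table along one long side of the carton (its -y side); origin at the centre of the underside
- dispenser: red hand-held tape dispenser with a roll of amber tape, lying on its side, 225 x 110 x 57 mm, loose on the table along the other long side of the carton (+y); origin under the roll's centre
- meter: dark multimeter with a yellow band, 150 x 78 x 43 mm, loose on the grey mat at the robot's right; origin at the centre of the underside
- hammer: hammer with a wooden handle, 260 mm long, loose on the grey mat at the robot's right; origin under its middle
- screwdriver: screwdriver with a yellow handle, 190 mm long, loose on the table at the robot's left; origin under its middle
- tray: small open cardboard box of metal clasps, 140 x 100 x 50 mm, loose on the table at the robot's left; origin at the centre of the underside

How it is judged:
By the outcome, as a careful person would: the job done as asked, in the order asked, and still so for the second after the job is handed in, with the robot touching nothing.
It also fails if it takes over 35 s, if anything falls off the work surface, if the arm or the gripper's body presses on something with over 40 N, if the wrist force passes 120 N, or if a joint passes its speed limit or range.

ROBOT

A 7-joint arm with a two-finger parallel gripper is mounted at the origin on the work surface. World frame = base frame: x ahead of the robot, y to its left, z up, the work surface at z = 0. Lengths are in m, angles in degrees, forces in N, time in s.
With the tool pointing down it reaches from about 0.425 to 0.875 m from the base axis. Payload 4.7 kg.
Tool frame: the origin (TCP) lies on the mounting face of the last link; the fingertips stand 182 mm ahead of it and the grasp point (between the pads) lies 164 mm ahead of it; z points along the fingers, y is the line along which they close (so a half turn about z gives the same grasp; the last joint's range is limited). The gripper opens to 87 mm and grips with 3 to 60 N. Pads are 19 mm wide; open, the fingers measure 117 mm over their backs; the gripper's body (75 mm by 190 mm) begins 51 mm behind the grasp point.
Start: joints at [77.011, 18.392, -4.016, 83.108, 1.295, 78.541, -3.26], TCP at [0.155, -0.631, 0.405] pointing down, gripper open.
Joint ranges: [-163.93, 163.93], [-17.29, 119.83], [-79.2, 71.16], [3.27, 140.29], [-89.18, 269.18], [5.43, 117.66], [-154.24, 154.24]. Speed limits (degrees/s): [147.25, 147.25, 180, 180, 180, 180, 180].

INTERFACE

Orientations are given as [roll, pitch, yaw] about the fixed x, y, z axes, in that order (R = Rz(yaw) Ry(pitch) Rx(roll)).
In Python, from cell import env gives the robot as it stands.
- The arm moves only by the tool servo_tool, never from a script. Its argument "plan" is a list of rows, each an object with "xyz": the shift along the tool's x, y, z in cm, a list of three; "twist": the turn, a rotation vector about the tool's x, y, z in degrees, a list of three; "jaw": the closure, from 0 (fully open) to 1 (shut). In form: [{"xyz": [x, y, z], "twist": [wx, wy, wz], "jaw": jaw}, ...]. A call has 1 to 10 rows; each row is the pose to reach, as a shift and turn from the pose commanded when the call began, along the tool's axes at that moment; what a row does not reach only later rows make up. A row lasts 1/12 s, in which the tool goes at most 41.7 mm and 7.16 degrees, less where a joint would pass 70% of its speed; a pose out of reach is approached as far as the arm can. A call with a gripper value outside its range is refused whole. The fingers move at their own pace and stop on an object; "newtons" is the grip in N (left out, the last holds). Time passes only in rows, so rows that repeat a pose let the fingers close. It gives the time, the measured TCP pose, the force, the opening and the grip force at its end, in the units of the state.
- env.get_obs(): the state, without advancing time (a new reading comes with each control period).
- env.read_camera(name): name is "side" or "top"; returns a dict with "img" (480x640x3 uint8, red, green, blue), "camera_matrix" (3x3 intrinsics, pixels), "k1" (the pictures are not rectified: a ray, as slopes to the right and down, at radius r is drawn at 1 + k1 r^2 times it, then the intrinsics apply), "R" (3x3) and "t" (3): a world point X has camera coordinates R X + t. Camera axes: x right, y down, z forward; pixel columns grow to the right and rows downward; lengths in m; the calibration is good to about 2 mm. A picture is of the moment at which its call begins. There is no depth.
- env.sign_off(): hands the job in; it is judged then, once.
The state is a dict: "time_s": time; "qpos": joint angles; "joint_velocities": joint speeds; "effort": joint torques, N m; "tool_pos": TCP position; "tool_rot": TCP orientation; "force": force on the tool from outside, world axes, zero at the start; "wrist_torque": the same for the moment, N m; "grip_width": finger opening in m; "grasp_force": force on a finger pad.
Only numpy, scipy, OpenCV 4.12 (cv2) and the standard library are available. Lean on these libraries where they do the work, as an engineer would, in place of code of your own. Each camera call takes 0.05 s, during which the arm holds its last target. There are 200 camera calls.

## Working session

There is one attempt and no reset: what is moved stays moved. The work goes in short steps, Python scripts to look and compute and a tool call to move; the robot and the scene stay as the last step left them, time stands still between calls to the robot, and variables do not carry over. Pictures are saved under pics/ and viewed, at most 10 in all, crops included, and the job is handed in when it is done.

Besides the shell and the picture viewer there is one more tool, called after "Emit:" as name([rows], argument=value, ...), one row to a line, values as JSON. servo_tool: Moves the arm, as the interface text tells. Its arguments: {"type":"object","properties":{"plan":{"type":"array","items":{"type":"object","properties":{"xyz":{"type":"array","items":{"type":"number"}},"twist":{"type":"array","items":{"type":"number"}},"jaw":{"type":"number"}}}},"newtons":{"type":"number"}},"required":["plan"]}

```bash
mkdir -p pics; python3 - <<'E'
from cell import env
import cv2,pickle
o=env.get_obs();print({k:o[k] for k in('time_s','tool_pos','tool_rot','force','grip_width')})
for n in('top','side'):
    c=env.read_camera(n);pickle.dump(c,open(n+'.pkl','wb'));cv2.imwrite(f'pics/{n}0.png',c['img'][:,:,::-1]);print(n,c['k1'],(-c['R'].T@c['t']))
E
```

```text
{'time_s': 0.0, 'tool_pos': array([ 0.15495589, -0.6310495 ,  0.40365871]), 'tool_rot': array([-1.79891004e+02,  5.90652698e-03,  1.38004791e+01]), 'force': array([ 0.48077525, -0.34598583, -0.262383  ]), 'grip_width': 0.08686126747654951}
top -0.07944698564613754 [ 0.2380926  -0.00462013  1.66784209]
side -0.10098127398612482 [0.10690058 0.84127035 1.1661307 ]
```

```bash
ls
```

```text
pics
side.pkl
top.pkl
```

View pics/top0.png

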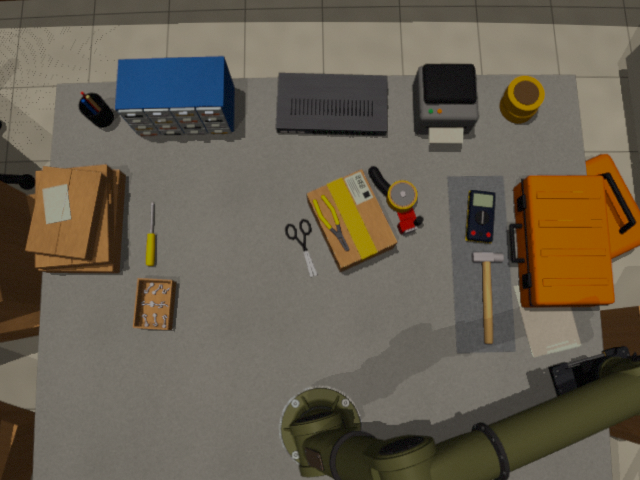

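View pics/side0.png

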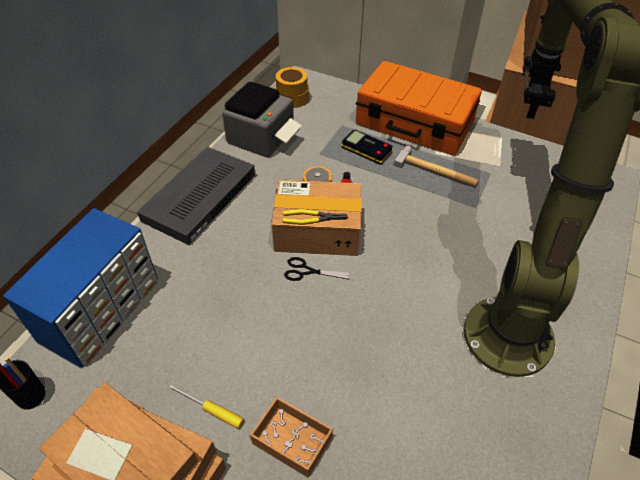

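The top view shows the carton at about (352,220). Its tape runs from about (335,180) at the label end, far from the robot, to (372,258) at the near end. The pliers lie on the left at (328,220). I'll measure the tape next.

```bash
cat > h.py <<'E'
import numpy as np,cv2,pickle
def ray(c,px,z):
    K=c['camera_matrix'];k=c['k1'];p=np.atleast_2d(np.asarray(px,float))
    s=cv2.undistortPoints(p[:,None],K,np.array([k,0,0,0.]))[:,0]
    d=np.c_[s,np.ones(len(s))]@c['R'];o=-c['R'].T@c['t']
    return o+d*((z-o[2])/d[:,2])[:,None]
E
python3 - <<'E'
from h import *
for n,roi in(('top',(300,160,400,275)),('side',(265,175,370,260))):
    c=pickle.load(open(n+'.pkl','rb'));im=c['img'];x0,y0,x1,y1=roi
    h=cv2.cvtColor(im,cv2.COLOR_RGB2HSV);print(n,[h[v,u].tolist() for u,v in ([(345,205),(358,230),(322,208),(380,225)] if n=='top' else [(320,203),(300,218),(310,240)])])
    m=np.zeros(im.shape[:2],np.uint8);m[y0:y1,x0:x1]=cv2.inRange(h,(20,165,120),(32,255,255))[y0:y1,x0:x1]
    k,l,s,_=cv2.connectedComponentsWithStats(m)
    for i in range(1,k):
        if s[i,4]<60: continue
        ys,xs=np.nonzero(l==i);W=ray(c,np.c_[xs,ys],.11)[:,:2]
        r=cv2.minAreaRect((W*1000).astype(np.float32));print(s[i].tolist(),r,cv2.boxPoints(r).round().tolist(), np.percentile(ys,[0,100]))
    cv2.imwrite(f'pics/{n}1.png',np.vstack([cv2.resize(a[y0:y1,x0:x1],None,fx=3,fy=3,interpolation=0) for a in(im[:,:,::-1],cv2.merge([m]*3))]) if n=='side' else np.hstack([cv2.resize(a[y0:y1,x0:x1],None,fx=4,fy=4,interpolation=0) for a in(im[:,:,::-1],cv2.merge([m]*3))]))
E
```

```text
top [[26, 250, 158], [25, 249, 157], [16, 153, 148], [15, 152, 151]]
[327, 178, 51, 81, 1478] ((576.3536376953125, -94.18132019042969), (230.63221740722656, 50.262107849121094), 23.594858169555664) [[461.0, -117.0], [481.0, -163.0], [692.0, -71.0], [672.0, -25.0]] [178. 258.]
[388, 181, 12, 28, 66] ((640.24072265625, -212.8297882080078), (30.604393005371094, 77.27659606933594), 87.64775848388672) [[601.0, -227.0], [678.0, -230.0], [679.0, -199.0], [602.0, -196.0]] [181. 208.]
[321, 195, 19, 30, 161] ((602.120361328125, -37.36213302612305), (93.20138549804688, 18.627960205078125), 26.701745986938477) [[556.0, -50.0], [565.0, -67.0], [648.0, -25.0], [640.0, -8.0]] [195. 224.]
[312, 199, 20, 30, 163] ((587.57861328125, -9.458061218261719), (94.35265350341797, 18.346229553222656), 27.93822479248047) [[542.0, -23.0], [550.0, -40.0], [634.0, 5.0], [625.0, 21.0]] [199. 228.]
side [[20, 202, 231], [14, 152, 216], [12, 167, 81]]
[275, 196, 86, 15, 824] ((574.788330078125, -93.24116516113281), (226.2338104248047, 44.855079650878906), 23.70305633544922) [[462.0, -118.0], [480.0, -159.0], [687.0, -68.0], [669.0, -27.0]] [196. 210.]
[282, 209, 37, 6, 139] ((601.0513305664062, -42.72563552856445), (94.58038330078125, 18.186405181884766), 27.29663848876953) [[555.0, -56.0], [563.0, -72.0], [647.0, -29.0], [639.0, -13.0]] [209. 214.]
[282, 218, 37, 6, 143] ((585.9165649414062, -14.227653503417969), (93.50517272949219, 17.670249938964844), 27.294719696044922) [[540.0, -28.0], [548.0, -44.0], [632.0, -1.0], [623.0, 15.0]] [218. 223.]
```

View pics/top1.png

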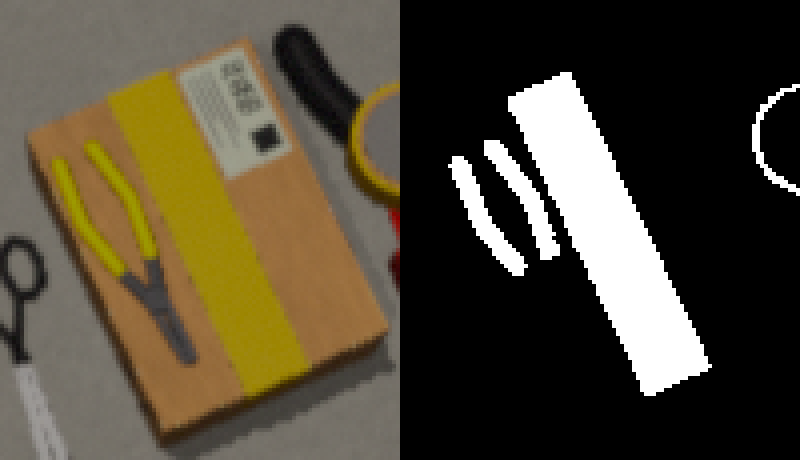

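The top and side views agree. The tape is centred at about (0.576, -0.094), with its axis at 23.6° yaw. The label end is at (0.682, -0.048) and the other end at (0.471, -0.140). Next I'll compute the approach moves.

```bash
cat > go.py <<'E'
import sys,numpy as np
from scipy.spatial.transform import Rotation as Ro
from cell import env
o=env.get_obs();R=Ro.from_euler('xyz',o['tool_rot'],degrees=True)
print(o['time_s'],o['tool_pos'].round(4),o['tool_rot'].round(2),o['force'].round(2),o['grip_width'])
T=Ro.from_euler('xyz',[180,0,23.6],degrees=True)
print('twist',(R.inv()*T).as_rotvec(degrees=True).round(2))
for a in sys.argv[1:]:
    print(a,(R.inv().apply(np.array(eval(a))-o['tool_pos'])*100).round(2))
E
python3 go.py .36,-.33,.404 .672,-.052,.404 .672,-.052,.33
```

```text
0.1 [ 0.1549 -0.6311  0.4038] [-1.799e+02  1.000e-02  1.380e+01] [ 0.28 -0.23  0.07] 0.08667211188762844
twist [-0.1 -0.  -9.8]
.36,-.33,.404 [ 2.710e+01 -2.435e+01  2.000e-02]
.672,-.052,.404 [ 6.403e+01 -4.391e+01  4.000e-02]
.672,-.052,.33 [ 64.03 -43.89   7.44]
```

Emit:
servo_tool([
  {"xyz": [27.1,-24.3,0],"twist": [0,0,-9.8],"jaw": 1},
  {"xyz": [27.1,-24.3,0],"twist": [0,0,-9.8],"jaw": 1},
  {"xyz": [27.1,-24.3,0],"twist": [0,0,-9.8],"jaw": 1},
  {"xyz": [27.1,-24.3,0],"twist": [0,0,-9.8],"jaw": 1},
  {"xyz": [27.1,-24.3,0],"twist": [0,0,-9.8],"jaw": 1},
  {"xyz": [27.1,-24.3,0],"twist": [0,0,-9.8],"jaw": 1},
  {"xyz": [27.1,-24.3,0],"twist": [0,0,-9.8],"jaw": 1},
  {"xyz": [27.1,-24.3,0],"twist": [0,0,-9.8],"jaw": 1},
  {"xyz": [27.1,-24.3,0],"twist": [0,0,-9.8],"jaw": 1},
  {"xyz": [27.1,-24.3,0],"twist": [0,0,-9.8],"jaw": 1},
], newtons=20)

```text
time_s: 0.93
tool_pos: [0.3646, -0.324, 0.4049]
tool_rot: [-179.9, -0.1, 24.2]
force: [0.0, 0.8, 1.0]
grip_width: 0.0286
grasp_force: 0.0
```

```bash
python3 go.py .672,-.052,.404 .672,-.052,.32
```

```text
0.9333 [ 0.3646 -0.324   0.4049] [-1.7993e+02 -1.4000e-01  2.4240e+01] [0.01 0.79 0.97] 0.028563097683445778
twist [-0.07 -0.13  0.64]
.672,-.052,.404 [ 39.2  -12.18   0.2 ]
.672,-.052,.32 [ 39.18 -12.17   8.6 ]
```

Emit:
servo_tool([
  {"xyz": [39.7,-13.0,0],"twist": [0,0,0],"jaw": 1},
  {"xyz": [39.7,-13.0,0],"twist": [0,0,0],"jaw": 1},
  {"xyz": [39.7,-13.0,0],"twist": [0,0,0],"jaw": 1},
  {"xyz": [39.7,-13.0,0],"twist": [0,0,0],"jaw": 1},
  {"xyz": [39.7,-13.0,0],"twist": [0,0,0],"jaw": 1},
  {"xyz": [39.7,-13.0,0],"twist": [0,0,0],"jaw": 1},
  {"xyz": [39.7,-13.0,0],"twist": [0,0,0],"jaw": 1},
  {"xyz": [39.7,-13.0,0],"twist": [0,0,0],"jaw": 1},
  {"xyz": [39.7,-13.0,0],"twist": [0,0,0],"jaw": 1},
  {"xyz": [39.7,-13.0,0],"twist": [0,0,0],"jaw": 1},
])

```text
time_s: 1.77
tool_pos: [0.6724, -0.0526, 0.404]
tool_rot: [-180.0, 0.1, 23.5]
force: [-0.1, -0.1, 0.4]
grip_width: 0.0004
grasp_force: 0.0
```

Emit:
servo_tool([
  {"xyz": [0,0,4],"twist": [0,0,0],"jaw": 1},
  {"xyz": [0,0,8],"twist": [0,0,0],"jaw": 1},
  {"xyz": [0,0,8],"twist": [0,0,0],"jaw": 1},
  {"xyz": [0,0,8],"twist": [0,0,0],"jaw": 1},
])

```text
time_s: 2.1
tool_pos: [0.6702, -0.0542, 0.3219]
tool_rot: [-179.8, 0.3, 23.6]
force: [0.3, 0.4, -0.1]
grip_width: 0.0008
grasp_force: 0.0
```

```bash
python3 go.py .674,-.051,.305; python3 - <<'E'
from cell import env
import cv2,numpy as np
a=env.read_camera('top')['img'][150:280,280:420,::-1];b=env.read_camera('side')['img'][130:260,250:390,::-1]
cv2.imwrite('pics/c2.png',cv2.resize(np.hstack([a,b]),(800,371),interpolation=2))
E
```

```text
2.1 [ 0.6702 -0.0542  0.3219] [-179.84    0.34   23.57] [ 0.27  0.37 -0.06] 0.0008010376674797353
twist [-0.16  0.34 -0.03]
.674,-.051,.305 [ 0.48 -0.14  1.69]
```

View pics/c2.png

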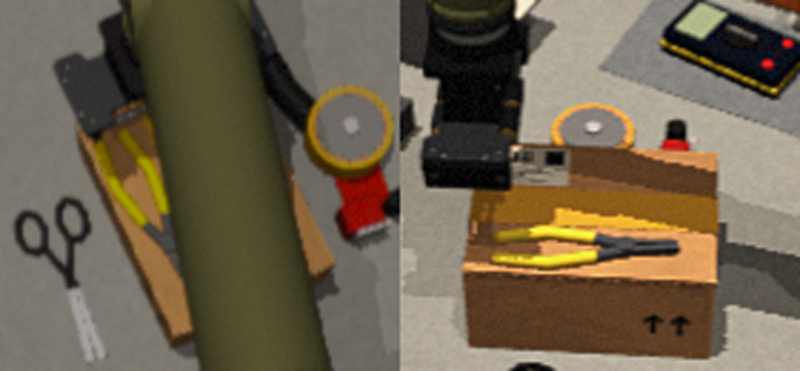

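The side crop shows the gripper over the label end at about (465,165), clear of the pliers. The carton hasn't moved. I'll go down gently, feeling for contact.

Emit:
servo_tool([
  {"xyz": [0.3,0,1],"twist": [0,0,0],"jaw": 1},
  {"xyz": [0.3,0,1.8],"twist": [0,0,0],"jaw": 1},
  {"xyz": [0.3,0,2.2],"twist": [0,0,0],"jaw": 1},
  {"xyz": [0.3,0,2.4],"twist": [0,0,0],"jaw": 1},
  {"xyz": [0.3,0,2.4],"twist": [0,0,0],"jaw": 1},
  {"xyz": [0.3,0,2.4],"twist": [0,0,0],"jaw": 1},
])

```text
time_s: 2.7
tool_pos: [0.6739, -0.0522, 0.3008]
tool_rot: [180.0, 0.0, 23.6]
force: [0.7, -0.5, 0.9]
grip_width: 0.0004
grasp_force: 0.0
```

Emit:
servo_tool([
  {"xyz": [0,0,0.2],"twist": [0,0,0],"jaw": 1},
  {"xyz": [0,0,0.4],"twist": [0,0,0],"jaw": 1},
  {"xyz": [0,0,0.4],"twist": [0,0,0],"jaw": 1},
  {"xyz": [0,0,0.4],"twist": [0,0,0],"jaw": 1},
])

```text
time_s: 3.03
tool_pos: [0.6739, -0.0521, 0.2966]
tool_rot: [-180.0, 0.0, 23.6]
force: [-0.8, 0.9, -0.0]
grip_width: 0.0004
grasp_force: 0.0
```

Emit:
servo_tool([
  {"xyz": [0,0,0.2],"twist": [0,0,0],"jaw": 1},
  {"xyz": [0,0,0.4],"twist": [0,0,0],"jaw": 1},
  {"xyz": [0,0,0.5],"twist": [0,0,0],"jaw": 1},
  {"xyz": [0,0,0.5],"twist": [0,0,0],"jaw": 1},
])

```text
time_s: 3.37
tool_pos: [0.674, -0.0521, 0.2917]
tool_rot: [180.0, -0.0, 23.6]
force: [0.3, 0.2, 1.5]
grip_width: 0.0002
grasp_force: 0.6
```

Emit:
servo_tool([
  {"xyz": [0,0,0.1],"twist": [0,0,0],"jaw": 1},
  {"xyz": [0,0,0.2],"twist": [0,0,0],"jaw": 1},
  {"xyz": [0,0,0.2],"twist": [0,0,0],"jaw": 1},
])

```text
time_s: 3.62
tool_pos: [0.674, -0.0521, 0.29]
tool_rot: [180.0, -0.0, 23.6]
force: [-0.6, 0.6, 2.6]
grip_width: 0.0005
grasp_force: 1.4
```

Emit:
servo_tool([
  {"xyz": [0,0,0.1],"twist": [0,0,0],"jaw": 1},
  {"xyz": [0,0,0.15],"twist": [0,0,0],"jaw": 1},
  {"xyz": [-0.2,0,0.15],"twist": [0,0,0],"jaw": 1},
  {"xyz": [-0.6,0,0.15],"twist": [0,0,0],"jaw": 1},
  {"xyz": [-1.1,0,0.15],"twist": [0,0,0],"jaw": 1},
  {"xyz": [-1.6,0,0.15],"twist": [0,0,0],"jaw": 1},
  {"xyz": [-2.1,0,0.15],"twist": [0,0,0],"jaw": 1},
  {"xyz": [-2.6,0,0.15],"twist": [0,0,0],"jaw": 1},
  {"xyz": [-3.1,0,0.15],"twist": [0,0,0],"jaw": 1},
  {"xyz": [-3.6,0,0.15],"twist": [0,0,0],"jaw": 1},
])

```text
time_s: 4.45
tool_pos: [0.6405, -0.0668, 0.2884]
tool_rot: [180.0, -0.0, 23.6]
force: [3.8, 0.6, 4.7]
grip_width: 0.0006
grasp_force: 2.1
```

Emit:
servo_tool([
  {"xyz": [-0.5,0,-0.03],"twist": [0,0,0],"jaw": 1},
  {"xyz": [-1.0,0,-0.05],"twist": [0,0,0],"jaw": 1},
  {"xyz": [-1.5,0,-0.05],"twist": [0,0,0],"jaw": 1},
  {"xyz": [-2.0,0,-0.05],"twist": [0,0,0],"jaw": 1},
  {"xyz": [-2.5,0,-0.05],"twist": [0,0,0],"jaw": 1},
  {"xyz": [-3.0,0,-0.05],"twist": [0,0,0],"jaw": 1},
  {"xyz": [-3.5,0,-0.05],"twist": [0,0,0],"jaw": 1},
  {"xyz": [-4.0,0,-0.05],"twist": [0,0,0],"jaw": 1},
  {"xyz": [-4.5,0,-0.05],"twist": [0,0,0],"jaw": 1},
  {"xyz": [-5.0,0,-0.05],"twist": [0,0,0],"jaw": 1},
])

```text
time_s: 5.28
tool_pos: [0.5946, -0.0867, 0.2887]
tool_rot: [180.0, 0.0, 23.6]
force: [2.3, 1.2, 4.1]
grip_width: 0.0008
grasp_force: 2.0
```

```bash
python3 - <<'E'
from cell import env
import cv2,numpy as np
b=env.read_camera('side')['img'][130:260,250:390,::-1]
cv2.imwrite('pics/c3.png',cv2.resize(b,(560,520),interpolation=2))
E
```

```text
(no output)
```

View pics/c3.png

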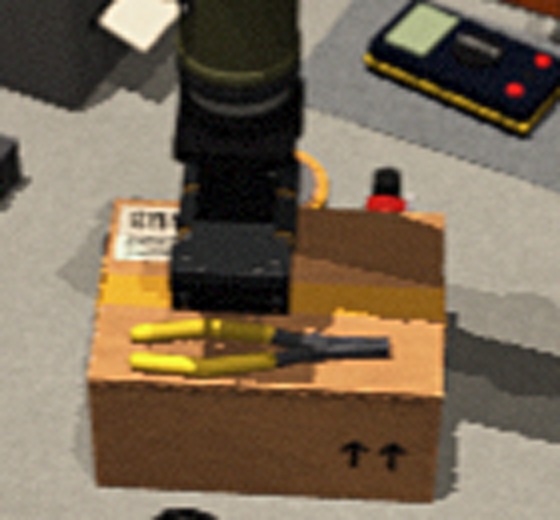

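The carton and pliers haven't moved (the carton's front edge runs from (90,378) to (445,380) in the crop). The gripper is over the tape, so I'll carry on.

Emit:
servo_tool([
  {"xyz": [-0.5,0,0],"twist": [0,0,0],"jaw": 1},
  {"xyz": [-1.0,0,0],"twist": [0,0,0],"jaw": 1},
  {"xyz": [-1.5,0,0],"twist": [0,0,0],"jaw": 1},
  {"xyz": [-2.0,0,0],"twist": [0,0,0],"jaw": 1},
  {"xyz": [-2.5,0,0],"twist": [0,0,0],"jaw": 1},
  {"xyz": [-3.0,0,0],"twist": [0,0,0],"jaw": 1},
  {"xyz": [-3.5,0,0],"twist": [0,0,0],"jaw": 1},
  {"xyz": [-4.0,0,0],"twist": [0,0,0],"jaw": 1},
  {"xyz": [-4.5,0,0],"twist": [0,0,0],"jaw": 1},
  {"xyz": [-5.0,0,0],"twist": [0,0,0],"jaw": 1},
])

```text
time_s: 6.17
tool_pos: [0.5488, -0.1067, 0.2887]
tool_rot: [180.0, 0.0, 23.6]
force: [2.9, 1.3, 4.1]
grip_width: 0.0005
grasp_force: 1.9
```

Emit:
servo_tool([
  {"xyz": [-0.5,0,0],"twist": [0,0,0],"jaw": 1},
  {"xyz": [-1.0,0,0],"twist": [0,0,0],"jaw": 1},
  {"xyz": [-1.5,0,0],"twist": [0,0,0],"jaw": 1},
  {"xyz": [-2.0,0,0],"twist": [0,0,0],"jaw": 1},
  {"xyz": [-2.5,0,0],"twist": [0,0,0],"jaw": 1},
  {"xyz": [-3.0,0,0],"twist": [0,0,0],"jaw": 1},
  {"xyz": [-3.5,0,0],"twist": [0,0,0],"jaw": 1},
  {"xyz": [-4.0,0,0],"twist": [0,0,0],"jaw": 1},
  {"xyz": [-4.5,0,0],"twist": [0,0,0],"jaw": 1},
  {"xyz": [-5.0,0,0],"twist": [0,0,0],"jaw": 1},
])

```text
time_s: 7.0
tool_pos: [0.503, -0.1268, 0.2887]
tool_rot: [180.0, 0.0, 23.6]
force: [3.2, 1.0, 3.9]
grip_width: 0.0006
grasp_force: 1.9
```

Emit:
servo_tool([
  {"xyz": [-0.5,0,0],"twist": [0,0,0],"jaw": 1},
  {"xyz": [-1.0,0,0],"twist": [0,0,0],"jaw": 1},
  {"xyz": [-1.5,0,0],"twist": [0,0,0],"jaw": 1},
  {"xyz": [-2.0,0,0],"twist": [0,0,0],"jaw": 1},
  {"xyz": [-2.5,0,0],"twist": [0,0,0],"jaw": 1},
  {"xyz": [-2.8,0,0],"twist": [0,0,0],"jaw": 1},
  {"xyz": [-3.0,0,0],"twist": [0,0,0],"jaw": 1},
  {"xyz": [-3.0,0,0],"twist": [0,0,0],"jaw": 1},
])

```text
time_s: 7.67
tool_pos: [0.4755, -0.1389, 0.2887]
tool_rot: [180.0, 0.1, 23.6]
force: [0.3, 0.2, 3.6]
grip_width: 0.0005
grasp_force: 1.9
```

Emit:
servo_tool([
  {"xyz": [0,0,-0.3],"twist": [0,0,0],"jaw": 1},
  {"xyz": [0,0,-0.8],"twist": [0,0,0],"jaw": 1},
  {"xyz": [0,0,-2],"twist": [0,0,0],"jaw": 1},
  {"xyz": [0,0,-5],"twist": [0,0,0],"jaw": 1},
  {"xyz": [0,0,-8],"twist": [0,0,0],"jaw": 1},
  {"xyz": [0,0,-11.5],"twist": [0,0,0],"jaw": 1},
  {"xyz": [0,0,-11.5],"twist": [0,0,0],"jaw": 1},
])

```text
time_s: 8.25
tool_pos: [0.4775, -0.1385, 0.4108]
tool_rot: [179.6, -0.4, 23.6]
force: [2.0, 0.1, 0.4]
grip_width: 0.0007
grasp_force: 0.0
```

Emit:
servo_tool([
  {"xyz": [-11,18,0],"twist": [0,0,0],"jaw": 1},
  {"xyz": [-11,18,0],"twist": [0,0,0],"jaw": 1},
  {"xyz": [-11,18,0],"twist": [0,0,0],"jaw": 1},
  {"xyz": [-11,18,0],"twist": [0,0,0],"jaw": 1},
  {"xyz": [-11,18,0],"twist": [0,0,0],"jaw": 1},
  {"xyz": [-11,18,0],"twist": [0,0,0],"jaw": 1},
  {"xyz": [-11,18,0],"twist": [0,0,0],"jaw": 1},
  {"xyz": [-11,18,0],"twist": [0,0,0],"jaw": 1},
])

```text
time_s: 8.92
tool_pos: [0.4472, -0.3471, 0.4035]
tool_rot: [-179.9, 0.0, 23.6]
force: [0.2, 0.8, -0.4]
grip_width: 0.0004
grasp_force: 0.0
```

```bash
python3 - <<'E'
from h import *
from cell import env
for n,roi in(('top',(300,160,400,275)),('side',(265,175,370,260))):
    c=env.read_camera(n);im=c['img'];x0,y0,x1,y1=roi
    h=cv2.cvtColor(im,cv2.COLOR_RGB2HSV)
    m=np.zeros(im.shape[:2],np.uint8);m[y0:y1,x0:x1]=cv2.inRange(h,(20,165,120),(32,255,255))[y0:y1,x0:x1]
    k,l,s,_=cv2.connectedComponentsWithStats(m)
    for i in range(1,k):
        if s[i,4]>60:
            ys,xs=np.nonzero(l==i);W=ray(c,np.c_[xs,ys],.11)[:,:2]
            print(n,s[i].tolist(),cv2.minAreaRect((W*1000).astype(np.float32)))
E
```

```text
top [327, 178, 51, 81, 1483] ((576.403076171875, -94.33851623535156), (230.65846252441406, 50.281158447265625), 23.501930236816406)
top [388, 181, 12, 28, 70] ((640.24072265625, -212.8297882080078), (30.604393005371094, 77.27659606933594), 87.64775848388672)
top [321, 194, 19, 31, 162] ((602.282958984375, -37.60934066772461), (93.30423736572266, 17.944522857666016), 27.634296417236328)
top [312, 199, 20, 31, 166] ((587.0826416015625, -9.721080780029297), (95.47545623779297, 18.346229553222656), 27.9382266998291)
side [275, 195, 86, 16, 1012] ((574.9532470703125, -93.48567199707031), (226.57521057128906, 45.0743293762207), 23.572052001953125)
side [282, 209, 37, 6, 139] ((601.0512084960938, -42.72542190551758), (94.58041381835938, 18.186689376831055), 27.297332763671875)
side [282, 218, 37, 6, 145] ((585.9165649414062, -14.227594375610352), (93.50517272949219, 17.67038345336914), 27.294719696044922)
```

Nothing has moved, so I'm handing the job in.

```bash
python3 -c "
from cell import env
print(env.sign_off())"
```

```text
the job is handed in; nothing more can be done
None
```

I rubbed the tape down from the label end to the other end with about 4–5 N, took the hand away, and handed the job in at about 9 s; the cameras showed the carton, pliers and dispenser unmoved afterwards, though the sign-off gave no verdict.

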